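Basket off the drain hooks and into the ultrasonic bath

TASK

Take the wire basket of vials off the two deep drain hooks: ease it up along the hooks by feel, never forcing it against them, until its bar is past the tips, then draw it off towards the front, keeping it level. Set it gently into the ultrasonic bath so that its rim lies flat on the deck all round, and let go; leave everything else on the table undisturbed.

Things in the scene. Friction and masses are not known exactly. Their poses are not given: they have to be found in the camera images.
- basket: Stainless wire dipping basket (0.33 to 0.53 kg) with eight red-capped vials fixed in it, hung on the drain stand. Origin: centre of underside; x short side, y long side, z up; same both ways round. Cage 90 (x) by 150 (y) by 50 mm tall. At y = +-78 mm a 6 mm wire upright rises from the rim to a straight bar. Caps reach 57 mm above the origin. Keep it level.
- rim (a point): Centre of the basket's flat rim, at its underside, 50 mm above the basket's underside. The rim stands out round the top of the cage: 112 (x) by 172 mm (y), 4 mm thick.
- bar (a point): Middle of the basket's round steel bar on its centre line, 175 mm above the basket's underside. The bar is 8 mm in diameter, 162 mm long, along the basket's y, and rests in the hooks.
- grip (a point): Where to pinch the basket from above: on the upright blue plastic tab in the middle of the bar, 40 mm above the bar's centre line, 215 mm above the underside. The tab is 14 mm thick along the basket's y (close the fingers across this, along the bar), 40 mm wide (x), from 6 mm below to 56 mm above the bar's centre line. The hooks stand 59 mm to either side of it.
- stand: Fixed steel drain stand with a white drip tray on its foot. Origin on the table straight below the bar's rest line; x points from the open front of the hooks back to the upright rod (12 mm, 200 mm tall, at x = +105 mm), y along the bar. Two deep upturned hooks on a crossbar, held in a blue swivel clamp. Tight: the hooks hardly give under ordinary forces.
- rest (a point): Middle of the line where the hanging bar rests, 205 mm above the stand's origin. Both hooks lean together about this line, up to 0.3 rad (17 degrees) to the front (-x) or back (+x), new each time and not measured. The bar must follow that lean: feel the side force (along the stand's x) and ease the basket to and fro as it goes up; a straight pull jams.
- hook (a point): The bar's rest point in one hook, at y = +62 mm; the other is at y = -62 mm, inside the basket's uprights. Each is a narrow U of 6 mm steel rod: a front prong (-x) to 61 mm above this point and a back leg to 65 mm, with a straight 10.5 mm gap between them for the 8 mm bar; it flares only over the last 8 mm and narrows to a shallow V at the bottom. This point does not lean.
- crossbar (a point): Middle of the crossbar that carries the hooks: 10 mm diameter, 130 mm long, along y, 26 mm below the bar's rest line, passing between the basket's uprights. The rim and caps are 87 mm below its underside as the basket hangs, so there is room to lift about 80 mm before they strike it. The basket comes off to the front (stand's -x), passing beneath it.
- bath: Fixed white ultrasonic bath with a steel top, 170 (x) by 240 (y) by 100 mm tall, controls on its front (-x), y its long side. Origin: centre of its underside. With the basket seated the cage hangs in the tank, the rim lies flat on the deck, long side along long side (either way round), and the basket's origin is 50 mm above this one.
- mouth (a point): Centre of the tank's mouth, level with the top deck, 100 mm above the bath's underside. The mouth is 97 mm (x) by 157 mm (y), with a 4 mm bevel round its edge; the tank is 60 mm deep. The basket's rim point comes here when it is seated.
- jar_a: Small lidded sample jar, clear with a red cap, 44 mm diameter, 60 mm tall, standing between the bath and the stand; leave it alone. Origin: centre of its underside.
- jar_b: Small lidded sample jar, clear with a red cap, 48 mm diameter, 65 mm tall, standing nearer the robot; leave it alone. Origin: centre of its underside.
- cap: Loose red screw cap, 58 mm diameter, 12 mm high, lying near the robot; leave it alone. Origin: centre of its underside.
- beaker_a: Glass beaker, 72 mm diameter, 95 mm tall, at the back; leave it alone. Origin: centre of its underside.
- beaker_b: Glass beaker, 72 mm diameter, 95 mm tall, at the back; leave it alone. Origin: centre of its underside.
- flask: Capped glass bottle, 64 mm diameter, 170 mm tall, at the back; leave it alone. Origin: centre of its underside.
- spoon: White plastic spoon lying near the robot; leave it alone. Origin: about its middle, on the underside.

How it is judged:
On the way:
1. the basket's bar is out of the hooks, at least 60 mm in front of its rest line, and the basket is clear of the stand (x of bar in the frame of stand below -0.06 m and contact force between basket and stand below 0.1 N), for 0.1 s.
At the end, for the whole second after the job is handed in: The basket sits in the bath's tank with its rim flat on the deck: its underside 50 mm (within 2.5 mm) above the bath's underside, centred within 7 mm, long side along the bath's long side within 0.1 rad, upright within 0.04 rad, released and at rest (below 20 mm/s) (z of basket in the frame of bath between 0.0475 and 0.0525 m and horizontal distance between basket and bath below 0.007 m and angle between the y axis of basket and the y axis of bath, either way round below 0.1 rad and angle between basket's own z axis and vertical below 0.04 rad and linear speed of basket below 0.02 m/s and contact force between basket and the fingers below 0.1 N); the robot touches nothing.
It fails at once if the basket is forced against the drain stand or its hooks with more than 15 N (contact force between basket and stand above 15 N).
It fails at once if the basket is set down on or pressed against the bath with more than 25 N (contact force between basket and bath above 25 N).
It fails at once if the basket is tipped out of level by more than 0.12 rad (angle between basket's own z axis and vertical above 0.12 rad).
It fails at once if another thing on the table is moved more than 20 mm (distance of any of jar_a, jar_b, cap, beaker_a, beaker_b, flask, spoon from where it was at the start of the episode above 0.02 m).
It also fails if it takes over 70 s, if anything falls off the work surface, if the arm or the gripper's body presses on something with over 40 N, if the wrist force passes 120 N, or if a joint passes its speed limit or range.

ROBOT

A 6-joint arm with a two-finger parallel gripper is mounted at the origin on the work surface. World frame = base frame: x ahead of the robot, y to its left, z up, the work surface at z = 0. Lengths are in m, angles in rad, forces in N, time in s.
With the tool pointing down it reaches from about 0.35 to 0.975 m from the base axis. Payload 4.9 kg.
Tool frame: the origin (TCP) lies at the very end of the fingers, on their centre line; the grasp point (between the pads) lies 19 mm behind it; z points along the fingers, y is the line along which they close (so a half turn about z gives the same grasp; the last joint's range is limited). The gripper opens to 85 mm and grips with 20 to 120 N. Pads are 22 mm wide; open, the fingers measure 114 mm over their backs; the gripper's body (76 mm by 85 mm) begins 54 mm behind the grasp point. The pads swing forward as they close: fully open they stand 13 mm farther back than shut.
Start: joints at [-1.356, 0.053, 1.613, -0, 1.476, -0.119], TCP at [0.205, -0.59, 0.231] pointing down, gripper open.
Joint ranges: [-3.01, 3.01], [-1.01, 2.22], [0.06, 2.58], [-1.02, 4.17], [0.09, 2.62], [-3.14, 3.14]. Speed limits (rad/s): [2.57, 2.57, 3.14, 3.14, 3.14, 3.14].

INTERFACE

Orientations are given as a rotation vector (axis times angle).
In Python, from station import ctrl, imaging gives the robot as it stands.
- The arm moves only by the tool play_rows, never from a script. Its argument "series" is a list of rows, each a list of 3 entries, a list of its own where there are three numbers: the opening, from 0 (shut) to 1 (fully open), then the shift along the tool's x, y, z each as a share of 0.05 m, from -1 to 1, then the turn, a rotation vector about the tool's x, y, z each as a share of 8 degrees, from -1 to 1. In form: [[grip, [dx, dy, dz], [ax, ay, az]], ...]. A call has 1 to 8 rows; each row shifts and turns the commanded pose from where the row before left it, along the tool's axes as they then stand; what a row does not reach is not made up. A row lasts 1/8 s, in which the tool goes at most 62.5 mm and 10.7 degrees, less where a joint would pass 70% of its speed; a pose out of reach is approached as far as the arm can. A call with a number of a shift or a turn outside -1 to 1 is refused whole. A call with a gripper value outside its range is refused whole. The fingers move at their own pace and stop on an object; "force" is the grip in N (left out, the last holds). Time passes only in rows, so rows that do not move let the fingers close. It gives the time, the measured TCP pose, the force, the opening and the grip force at its end, in the units of the state.
- ctrl.get_obs(): the state, without advancing time (a new reading comes with each control period).
- imaging.get_image(name): name is "side" or "top" or "wrist"; returns a dict with "color" (420x560x3 uint8, blue, green, red), "fx", "fy", "cx", "cy" (pixels), "extrinsics" (4x4, takes a point from world to camera coordinates); the wrist camera has in their place "hand_eye" (4x4, takes a point from camera to tool coordinates, whose origin is the TCP and whose axes are the flange's). Camera axes: x right, y down, z forward; pixel columns grow to the right and rows downward; lengths in m; the calibration is good to about 2 mm. A picture is of the moment at which its call begins: read the wrist's pose just before it. There is no depth.
- ctrl.finish_job(): hands the job in; it is judged then, once.
The state is a dict: "t": time; "q": joint angles; "dq": joint speeds; "effort": joint torques, N m; "tool_pos": TCP position; "tool_rot": TCP orientation; "contact_force": force on the tool from outside, world axes, zero at the start; "wrist_torque": the same for the moment, N m; "opening": finger opening in m; "grip_force": force on a finger pad.
Only numpy, scipy, OpenCV 4.12 (cv2) and the standard library are available. Lean on these libraries where they do the work, as an engineer would, in place of code of your own. Each camera call takes 0.05 s, during which the arm holds its last target. There are 200 camera calls.

## Working session

There is one attempt and no reset: what is moved stays moved. The work goes in short steps, Python scripts to look and compute and a tool call to move; the robot and the scene stay as the last step left them, time stands still between calls to the robot, and variables do not carry over. Pictures are saved under pics/ and viewed, at most 10 in all, crops included, and the job is handed in when it is done.

Besides the shell and the picture viewer there is one more tool, called as name([rows], argument=value, ...), one row to a line, values as JSON. play_rows: Moves the arm, as the interface text tells. Shift numbers are shares of 0.05 m and turn numbers shares of 8 degrees, none past 1 either way. Its arguments: {"type":"object","properties":{"series":{"type":"array"},"force":{"type":"number"}},"required":["series"]}

```bash
mkdir -p pics; ls; cat > h.py <<'E'
import numpy as np, cv2, json
from scipy.spatial.transform import Rotation as R
from station import ctrl, imaging
def snap(n,f):
    o=ctrl.get_obs(); d=imaging.get_image(n); cv2.imwrite(f'pics/{f}.png',d['color'])
    np.save(f'pics/{f}.npy',{k:v for k,v in d.items() if k!='color'}|{'p':o['tool_pos'],'r':o['tool_rot']},allow_pickle=True); return d
def load(f): return np.load(f'pics/{f}.npy',allow_pickle=True).item()
def cam(f):
    d=load(f); K=np.array([[d['fx'],0,d['cx']],[0,d['fy'],d['cy']],[0,0,1]])
    if 'extrinsics' in d: E=np.array(d['extrinsics'])
    else:
        T=np.eye(4);T[:3,:3]=R.from_rotvec(d['r']).as_matrix();T[:3,3]=d['p'];E=np.linalg.inv(T@np.array(d['hand_eye']))
    return K,E
def proj(f,P):
    K,E=cam(f);c=(E[:3,:3]@np.atleast_2d(P).T).T+E[:3,3];u=(K@c.T).T;return u[:,:2]/u[:,2:]
def atz(f,uv,z):
    K,E=cam(f);C=-E[:3,:3].T@E[:3,3];d=E[:3,:3].T@np.linalg.solve(K,[uv[0],uv[1],1]);return C+d*(z-C[2])/d[2]
def tri(l):
    A=np.zeros((3,3));b=np.zeros(3)
    for f,uv in l:
        K,E=cam(f);C=-E[:3,:3].T@E[:3,3];d=E[:3,:3].T@np.linalg.solve(K,[uv[0],uv[1],1]);d/=np.linalg.norm(d);M=np.eye(3)-np.outer(d,d);A+=M;b+=M@C
    return np.linalg.solve(A,b)
E
python3 - <<'E'
from h import *
for n in('side','top'):
    snap(n,n+'0');K,E=cam(n+'0');print(n,K[0,0],-E[:3,:3].T@E[:3,3])
o=ctrl.get_obs();print(o)
E
```

```text
pics
side 381.43159250303665 [ 0.36587821 -0.48449227  0.77272051]
top 522.3198604632893 [0.45902226 0.01878989 1.54368294]
{'t': 0.1, 'q': array([-1.35601655e+00,  5.32830219e-02,  1.61415899e+00,  1.46554498e-05,
        1.47601021e+00, -1.18995597e-01]), 'dq': array([ 0.00036441, -0.00088427, -0.00178857, -0.00011504, -0.00130989,
        0.00058186]), 'effort': array([ 3.43537786e-04, -3.94895411e+01, -3.71366143e+01, -1.57800787e-04,
        3.75821226e-03, -5.53800579e-07]), 'tool_pos': array([ 0.20464297, -0.58994764,  0.23018944]), 'tool_rot': array([-3.09611311e+00, -5.21551966e-01,  1.16881149e-04]), 'contact_force': array([-1.14696719, -0.01284656, -0.19111662]), 'wrist_torque': array([-0.0104465 ,  0.01878071,  0.02913199]), 'grip_force': 0.0, 'opening': 0.08531752496159116}
```

```bash
python3 - <<'E'
import cv2
for n in('side0','top0'):
    a=cv2.imread(f'pics/{n}.png');cv2.imwrite(f'pics/{n}b.png',cv2.resize(a,(800,600),interpolation=cv2.INTER_CUBIC))
E
```

```text
(no output)
```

View pics/side0b.png

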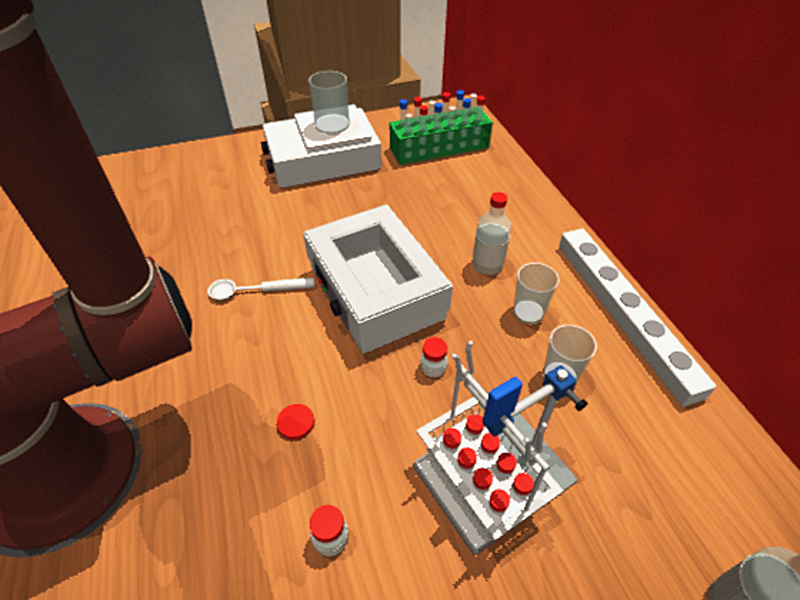

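View pics/top0b.png

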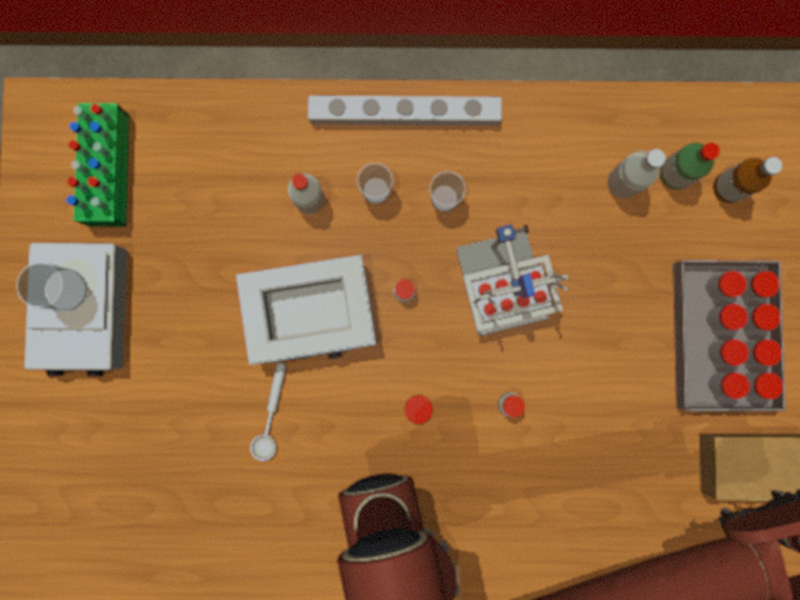

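The side view shows the hung basket with its tab at (503,400) and the bath at (375,275). In the top view the bath is at (307,310) and the tab at (527,286). I'll enlarge both to pick points.

```bash
python3 - <<'E'
import cv2,numpy as np
s=cv2.imread('pics/side0.png');t=cv2.imread('pics/top0.png')
def c(a,x,y,w,h,k): return cv2.resize(a[y:y+h,x:x+w],None,fx=k,fy=k,interpolation=cv2.INTER_CUBIC)
A=np.hstack([c(t,155,170,120,100,3.33)[:333,:399],c(t,310,150,100,83,4)[:332].__class__ and cv2.resize(c(t,310,150,100,83,4),(400,333))])
B=np.hstack([cv2.resize(c(s,205,135,120,80,1),(400,267),interpolation=cv2.INTER_CUBIC),cv2.resize(c(s,285,230,130,87,1),(400,267),interpolation=cv2.INTER_CUBIC)])
cv2.imwrite('pics/comp.png',np.vstack([A,B]))
E
```

```text
Traceback (most recent call last):
ValueError: all the input array dimensions except for the concatenation axis must match exactly, but along dimension 1, the array at index 0 has size 799 and the array at index 1 has size 800
```

```bash
python3 - <<'E'
import cv2,numpy as np
s=cv2.imread('pics/side0.png');t=cv2.imread('pics/top0.png')
def c(a,x,y): return cv2.resize(a[y:y+75,x:x+100],(400,300),interpolation=cv2.INTER_CUBIC)
cv2.imwrite('pics/comp.png',np.vstack([np.hstack([c(t,163,177),c(t,310,155)]),np.hstack([c(s,215,145),c(s,310,240)])]))
E
```

```text
(no output)
```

View pics/comp.png

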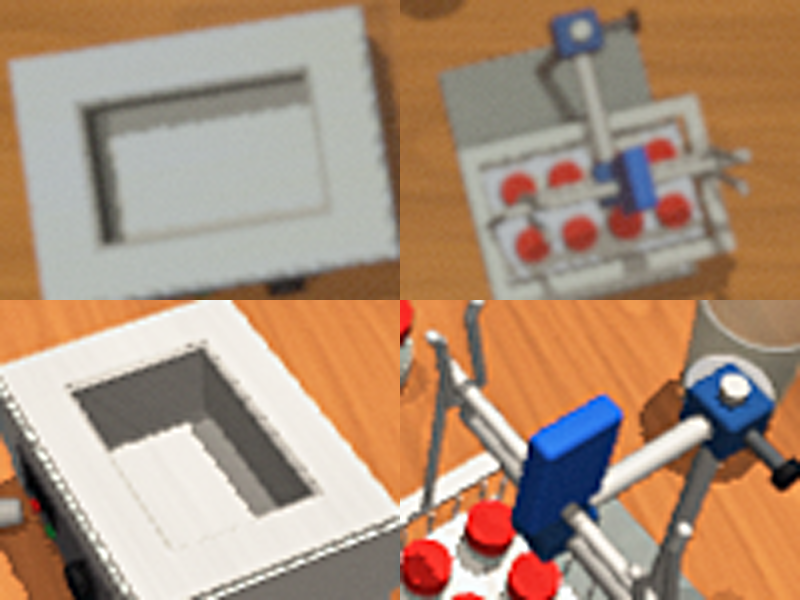

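```bash
python3 - <<'E'
from h import *
px=lambda p,o:(np.array(p)+.5)/4-.5+o
T,S=np.array([163,177]),np.array([215,145])
tc=[(80,103),(310,68),(330,212),(98,247)]; sc=[(68,85),(207,42),(322,195),(175,250)]
for n,c,o in(('top0',tc,T),('side0',sc,S)):
    P=np.array([atz(n,px(p,o),.1) for p in c]);print(n,P[:,:2].round(4).tolist(),'ctr',P.mean(0).round(4))
    d=np.roll(P,-1,0)-P;print(np.linalg.norm(d,axis=1).round(4),np.degrees(np.arctan2(d[:,1],d[:,0])).round(1))
# order may differ between views
t=tri([('top0',px((242,178),np.array([310,155]))),('side0',px((177,125),np.array([310,240])))]);print('tabtop',t)
z=.261
print(atz('top0',px((242,178),np.array([310,155])),z),atz('side0',px((177,125),np.array([310,240])),z))
# bar ends approx: front prong tips / clamp
print('clamp',tri([('top0',px((180,30),np.array([310,155]))),('side0',px((335,88),np.array([310,240])))]))
# side: top face edge directions
e=[atz('side0',px(p,np.array([310,240])),z) for p in((133,140),(210,98),(221,112),(144,160))];print(np.array(e).round(4))
# hanging rim corners in top view, z=.08..0.084
c=[atz('top0',px(p,np.array([310,155])),.084) for p in((60,150),(298,95),(330,243))];print(np.array(c).round(4))
E
```

```text
top0 [[0.5811, 0.2749], [0.6066, 0.1159], [0.5068, 0.1009], [0.4816, 0.2605]] ctr [0.544  0.1881 0.1   ]
[0.161  0.1009 0.1615 0.1005] [ -80.9 -171.5   99.     8.2]
side0 [[0.4835, 0.2661], [0.5829, 0.2791], [0.6078, 0.1196], [0.5096, 0.1042]] ctr [0.5459 0.1922 0.1   ]
[0.1002 0.1614 0.0994 0.1639] [   7.5  -81.1 -171.1   99.2]
tabtop [ 0.57812142 -0.21495525  0.26551263]
[ 0.57866186 -0.21583798  0.261     ] [ 0.57988236 -0.21251434  0.261     ]
clamp [ 0.67973249 -0.18662619  0.20321689]
[[ 0.5606 -0.2133  0.261 ]
 [ 0.5979 -0.2053  0.261 ]
 [ 0.599  -0.2125  0.261 ]
 [ 0.5609 -0.2228  0.261 ]]
[[ 0.6141 -0.1203  0.084 ]
 [ 0.6542 -0.2881  0.084 ]
 [ 0.5498 -0.3096  0.084 ]]
```

Mouth measures about 100 x 161 mm at its bevel, as it should. Bath centre is about (0.545, 0.190), yaw 8.7°. Tab is at (0.579, -0.214) with its top at 0.265 (0.261 expected), and stand yaw is about 13.5°. Now I'll approach above the tab.

play_rows([
  [0.5, [0.5, -0.2, -0.9], [0, 0, 0]],
  [0.5, [0.8, -0.4, -0.9], [0, 0, 0]],
  [0.5, [0.9, -0.45, -0.6], [0, 0, 0]],
  [0.5, [0.9, -0.45, -0.2], [0, 0, 0]],
  [0.5, [0.9, -0.45, 0], [0, 0, 0]],
  [0.5, [0.9, -0.45, 0], [0, 0, 0]],
  [0.5, [0.9, -0.45, 0], [0, 0, 0]],
  [0.5, [0.9, -0.45, 0], [0, 0, 0]],
], force=40)

```text
t: 1.1
tool_pos: [0.4676, -0.3238, 0.3601]
tool_rot: [-3.097, -0.522, 0.001]
contact_force: [0.6, -0.3, 0.0]
opening: 0.0422
grip_force: 0.0
```

play_rows([
  [0.5, [0.9, -0.45, 0], [0, 0, 0.3]],
  [0.5, [0.9, -0.45, 0], [0, 0, 0.4]],
  [0.5, [0.5, -0.2, 0], [0, 0, 0]],
  [0.5, [0, 0, 0], [0, 0, 0]],
  [0.5, [0, 0, 0], [0, 0, 0]],
])

```text
t: 1.72
tool_pos: [0.56, -0.2395, 0.3602]
tool_rot: [-3.12, -0.37, 0.002]
contact_force: [-0.2, -0.3, -0.3]
opening: 0.0429
grip_force: 0.0
```

```bash
cat >> h.py <<'E'
def plan(P,yaw=None):
    o=ctrl.get_obs();M=R.from_rotvec(o['tool_rot']).as_matrix();y=np.degrees(np.arctan2(M[1,0],M[0,0]))
    print('t',round(o['t'],2),'pos',np.round(o['tool_pos'],4),'yaw',round(y,2),'tilt',np.round(M[:2,2],4),'F',np.round(o['contact_force'],2),'op',round(o['opening'],4),'grip',round(o['grip_force'],1))
    print('shares',np.round(M.T@(np.array(P)-o['tool_pos'])/.05,2),'turn z',None if yaw is None else round((y-yaw)/8,2))
E
python3 - <<'E'
from h import *
plan([.579,-.214,.35],13.5); snap('wrist','w1'); snap('top','t1'); snap('side','s1')
a=cv2.imread('pics/w1.png');cv2.imwrite('pics/w1b.png',cv2.resize(a,(800,600),interpolation=cv2.INTER_CUBIC))
E
```

```text
t 1.73 pos [ 0.56   -0.2395  0.3602] yaw 13.51 tilt [-0.0011  0.0001] F [-0.21 -0.3  -0.29] op 0.0429 grip 0.0
shares [ 0.49 -0.41  0.2 ] turn z 0.0
```

View pics/w1b.png

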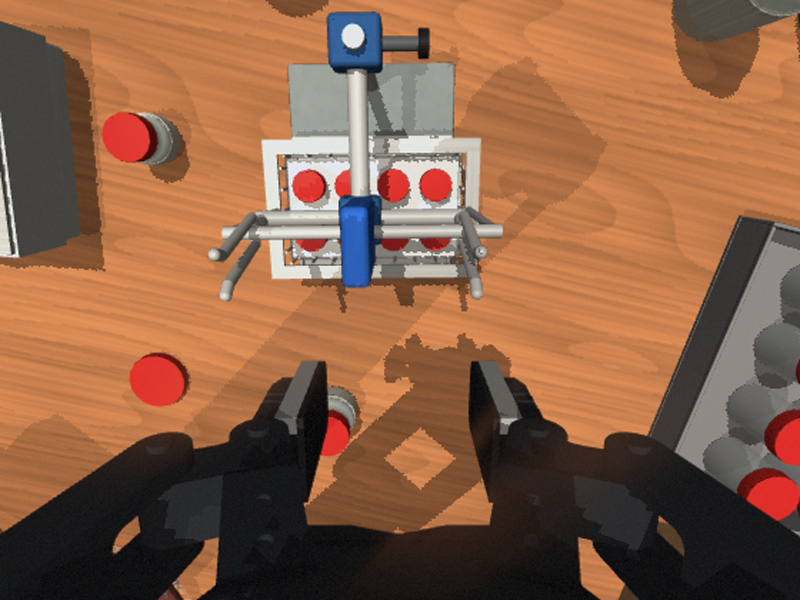

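The wrist view shows the bar from (222,233) to (500,231), the tab at about (357,245), the front prong tips at (226,295) and (475,292), and the back tips at (215,255) and (481,252). The camera is aligned with the bar.

```bash
python3 - <<'E'
from h import *
q=lambda p:(np.array(p)+.5)*.7-.5
f=lambda p,z:atz('w1',q(p),z)
K,E=cam('w1');print('cam',-E[:3,:3].T@E[:3,3])
bl,br=f((222,233),.205),f((500,231),.205);d=br-bl
print('bar',bl,br,np.linalg.norm(d),90+np.degrees(np.arctan2(d[1],d[0])),'mid',(bl+br)/2)
r=np.array([f(p,.084) for p in((263,140),(480,138))]);print('rim',r,90+np.degrees(np.arctan2(*(r[1]-r[0])[1::-1])),np.linalg.norm(r[1]-r[0]))
y=np.radians(13.5);X=np.array([np.cos(y),np.sin(y),0]);Y=np.array([-np.sin(y),np.cos(y),0]);m=(bl+br)/2
for n,p,z in(('Lf',(226,295),.265),('Lb',(215,255),.269),('Rf',(475,292),.265),('Rb',(481,252),.269),('tabbackL',(341,207),.261),('tabbackR',(372,206),.261),('tabfrontL',(344,285),.261),('tabfrontR',(369,285),.261)):
    P=f(p,z)-m;print(n,(P@X).round(4),(P@Y).round(4))
E
```

```text
cam [ 0.62500096 -0.22440018  0.50262972]
bar [ 0.55911192 -0.1345364   0.205     ] [ 0.59841806 -0.2920692   0.205     ] 0.16236242118907063 14.009861496352244 mid [ 0.57876499 -0.2133028   0.205     ]
rim [[ 0.61244713 -0.11859064  0.084     ]
 [ 0.65385914 -0.28345115  0.084     ]] 14.100622508640981 0.16998218720178093
Lf -0.022 0.0612
Lb -0.0017 0.0633
Rf -0.0203 -0.0587
Rb -0.0001 -0.0601
tabbackL 0.0197 0.0051
tabbackR 0.0202 -0.0095
tabfrontL -0.0179 0.0046
tabfrontR -0.0179 -0.0075
```

play_rows([
  [0.5, [0.5, -0.38, 0], [0, 0, -0.06]],
  [0.5, [0, 0, 0.5], [0, 0, 0]],
  [0.5, [0, 0, 0.7], [0, 0, 0]],
  [0.5, [0, 0, 0.7], [0, 0, 0]],
  [0.5, [0, 0, 0.5], [0, 0, 0]],
  [0.5, [0, 0, 0.28], [0, 0, 0]],
  [0.5, [0, 0, 0], [0, 0, 0]],
])

```text
t: 2.75
tool_pos: [0.5797, -0.2152, 0.2258]
tool_rot: [-3.117, -0.382, 0.002]
contact_force: [-0.1, 0.4, -0.1]
opening: 0.0426
grip_force: 0.0
```

```bash
python3 - <<'E'
from h import *
plan([.58,-.215,.226],14); snap('wrist','w2'); snap('side','s2')
a=cv2.imread('pics/w2.png');b=cv2.imread('pics/s2.png')[215:355,300:440]
cv2.imwrite('pics/w2b.png',np.hstack([cv2.resize(a,(400,400)),cv2.resize(b,(400,400))]))
E
```

```text
t 2.75 pos [ 0.5797 -0.2152  0.2258] yaw 13.96 tilt [-0.0015  0.0008] F [-0.14  0.43 -0.14] op 0.0426 grip 0.0
shares [ 0.01 -0.   -0.  ] turn z -0.0
```

View pics/w2b.png

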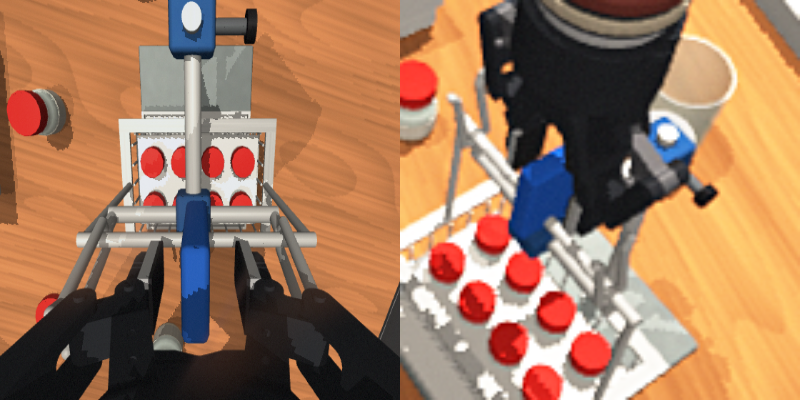

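The fingers straddle the tab (centred near (195,270) in the left panel) and are clear of the hooks. Closing.

play_rows([
  [0, [0, 0, 0], [0, 0, 0]],
  [0, [0, 0, 0], [0, 0, 0]],
  [0, [0, 0, 0], [0, 0, 0]],
  [0, [0, 0, 0], [0, 0, 0]],
], force=60)

```text
t: 3.35
tool_pos: [0.581, -0.2153, 0.2283]
tool_rot: [3.117, 0.383, 0.003]
contact_force: [-0.7, -1.5, 5.5]
opening: 0.0129
grip_force: 60.1
```

play_rows([
  [0, [0, 0, -0.05], [0, 0, 0]],
  [0, [0, 0, -0.05], [0, 0, 0]],
  [0, [0, 0, 0], [0, 0, 0]],
])

```text
t: 3.72
tool_pos: [0.5797, -0.2146, 0.2302]
tool_rot: [-3.117, -0.383, 0.003]
contact_force: [-0.3, -1.1, -3.6]
opening: 0.0131
grip_force: 58.7
```

```bash
cat >> h.py <<'E'
def fb(n=1):
    o=ctrl.get_obs();M=R.from_rotvec(o['tool_rot']).as_matrix()
    print('t',round(o['t'],2),'pos',np.round(o['tool_pos'],4),'alongX',round(float((o['tool_pos']-[.580,-.215,.226])@[.9703,.2419,0]),4),'Ftool',np.round(M.T@o['contact_force'],2),'zdir',np.round(M[:,2],3),'T',np.round(M.T@o['wrist_torque'],3),'grip',round(o['grip_force'],1))
E
python3 -c "
from h import *
fb()"
```

```text
t 3.73 pos [ 0.5797 -0.2146  0.2302] alongX -0.0002 Ftool [-0.57  1.    3.57] zdir [-0.002  0.001 -1.   ] T [-0.031  0.017  0.028] grip 58.7
```

play_rows([
  [0, [-0.01, 0, -0.08], [0, 0, 0]],
  [0, [-0.014, 0, -0.08], [0, 0, 0]],
  [0, [0, 0, 0], [0, 0, 0]],
])

```text
t: 4.1
tool_pos: [0.5794, -0.2154, 0.2404]
tool_rot: [3.118, 0.383, 0.002]
contact_force: [-0.3, -0.4, -2.9]
opening: 0.0131
grip_force: 58.7
```

```bash
python3 -c "
from h import *
fb()"
```

```text
t 4.1 pos [ 0.5794 -0.2154  0.2404] alongX -0.0006 Ftool [-0.39  0.36  2.85] zdir [ 0.001 -0.001 -1.   ] T [ 0.045 -0.029  0.005] grip 58.7
```

play_rows([
  [0, [-0.014, 0, -0.08], [0, 0, 0]],
  [0, [-0.014, 0, -0.08], [0, 0, 0]],
  [0, [0, 0, 0], [0, 0, 0]],
  [0, [0, 0, 0], [0, 0, 0]],
])

```text
t: 4.6
tool_pos: [0.5778, -0.2155, 0.2477]
tool_rot: [-3.118, -0.383, -0.0]
contact_force: [-0.1, -0.7, -3.9]
opening: 0.0134
grip_force: 58.7
```

```bash
python3 -c "
from h import *
fb()"
```

```text
t 4.6 pos [ 0.5778 -0.2155  0.2477] alongX -0.0022 Ftool [-0.23  0.65  3.87] zdir [ 0.  0. -1.] T [ 0.057  0.007 -0.023] grip 58.7
```

play_rows([
  [0, [-0.014, 0, -0.08], [0, 0, 0]],
  [0, [-0.014, 0, -0.08], [0, 0, 0]],
  [0, [-0.014, 0, -0.08], [0, 0, 0]],
  [0, [0, 0, 0], [0, 0, 0]],
  [0, [0, 0, 0], [0, 0, 0]],
])

```text
t: 5.22
tool_pos: [0.5758, -0.2161, 0.2596]
tool_rot: [-3.118, -0.383, -0.0]
contact_force: [1.0, -0.5, -4.6]
opening: 0.0132
grip_force: 58.7
```

```bash
python3 -c "
from h import *
fb()"
```

```text
t 5.22 pos [ 0.5758 -0.2161  0.2596] alongX -0.0043 Ftool [0.86 0.75 4.59] zdir [ 0.  0. -1.] T [-0.014 -0.007 -0.013] grip 58.7
```

play_rows([
  [0, [-0.01, 0, -0.08], [0, 0, 0]],
  [0, [-0.01, 0, -0.08], [0, 0, 0]],
  [0, [0, 0, 0], [0, 0, 0]],
  [0, [0, 0, 0], [0, 0, 0]],
])

```text
t: 5.72
tool_pos: [0.5745, -0.2165, 0.2677]
tool_rot: [3.118, 0.383, -0.001]
contact_force: [-2.3, -0.5, -3.3]
opening: 0.0134
grip_force: 58.8
```

```bash
python3 -c "
from h import *
fb()"
```

```text
t 5.72 pos [ 0.5745 -0.2165  0.2677] alongX -0.0057 Ftool [-2.3  -0.06  3.29] zdir [-0.001 -0.    -1.   ] T [ 0.049 -0.473 -0.029] grip 58.8
```

play_rows([
  [0, [0, 0, 0], [0, 0, 0]],
])

```text
t: 5.85
tool_pos: [0.5746, -0.2164, 0.2675]
tool_rot: [3.118, 0.383, -0.001]
contact_force: [-2.6, -1.5, -4.0]
opening: 0.0133
grip_force: 58.8
```

```bash
python3 -c "
from h import *
fb()"
```

```text
t 5.85 pos [ 0.5746 -0.2164  0.2675] alongX -0.0056 Ftool [-2.88  0.78  4.02] zdir [-0.001 -0.    -1.   ] T [-0.046 -0.603 -0.051] grip 58.8
```

play_rows([
  [0, [-0.026, 0, 0], [0, 0, 0]],
  [0, [0, 0, 0], [0, 0, 0]],
  [0, [0, 0, 0], [0, 0, 0]],
])

```text
t: 6.22
tool_pos: [0.5738, -0.2165, 0.2678]
tool_rot: [3.118, 0.383, 0.001]
contact_force: [-0.1, -0.2, -3.5]
opening: 0.013
grip_force: 58.7
```

```bash
python3 -c "
from h import *
fb()"
```

```text
t 6.22 pos [ 0.5738 -0.2165  0.2678] alongX -0.0064 Ftool [-0.13  0.22  3.51] zdir [ 0.001  0.    -1.   ] T [-0.021 -0.037  0.013] grip 58.7
```

play_rows([
  [0, [-0.015, 0, -0.08], [0, 0, 0]],
  [0, [-0.015, 0, -0.08], [0, 0, 0]],
  [0, [0, 0, 0], [0, 0, 0]],
  [0, [0, 0, 0], [0, 0, 0]],
])

```text
t: 6.72
tool_pos: [0.5721, -0.217, 0.2757]
tool_rot: [3.118, 0.383, 0.0]
contact_force: [0.1, -0.0, -4.9]
opening: 0.0132
grip_force: 58.7
```

```bash
python3 -c "
from h import *
fb()"
```

```text
t 6.72 pos [ 0.5721 -0.217   0.2757] alongX -0.0081 Ftool [0.05 0.06 4.9 ] zdir [ 0. -0. -1.] T [-0.013  0.008  0.021] grip 58.7
```

play_rows([
  [0, [-0.015, 0, -0.08], [0, 0, 0]],
  [0, [-0.015, 0, -0.08], [0, 0, 0]],
  [0, [0, 0, 0], [0, 0, 0]],
  [0, [0, 0, 0], [0, 0, 0]],
])

```text
t: 7.22
tool_pos: [0.5707, -0.2174, 0.2837]
tool_rot: [3.118, 0.383, 0.0]
contact_force: [0.3, -0.5, -3.9]
opening: 0.0134
grip_force: 58.7
```

```bash
python3 -c "
from h import *
fb()"
```

```text
t 7.22 pos [ 0.5707 -0.2174  0.2837] alongX -0.0096 Ftool [0.18 0.56 3.9 ] zdir [ 0. -0. -1.] T [-0.016 -0.051  0.006] grip 58.7
```

play_rows([
  [0, [-0.015, 0, -0.08], [0, 0, 0]],
  [0, [-0.015, 0, -0.08], [0, 0, 0]],
  [0, [0, 0, 0], [0, 0, 0]],
  [0, [0, 0, 0], [0, 0, 0]],
])

```text
t: 7.72
tool_pos: [0.5692, -0.2177, 0.2917]
tool_rot: [3.118, 0.383, 0.0]
contact_force: [0.6, -0.1, -3.8]
opening: 0.013
grip_force: 58.8
```

```bash
python3 -c "
from h import *
fb()"
```

```text
t 7.72 pos [ 0.5692 -0.2177  0.2917] alongX -0.0111 Ftool [0.53 0.28 3.78] zdir [ 0. -0. -1.] T [-0.012  0.002 -0.006] grip 58.8
```

play_rows([
  [0, [-0.015, 0, -0.08], [0, 0, 0]],
  [0, [-0.015, 0, -0.08], [0, 0, 0]],
  [0, [0, 0, -0.06], [0, 0, 0]],
  [0, [0, 0, 0], [0, 0, 0]],
])

```text
t: 8.22
tool_pos: [0.5679, -0.2182, 0.3032]
tool_rot: [3.118, 0.383, 0.001]
contact_force: [-0.1, 0.2, -2.7]
opening: 0.0129
grip_force: 58.8
```

```bash
python3 - <<'E'
from h import *
fb(); snap('wrist','w3'); snap('side','s3')
a=cv2.imread('pics/w3.png');b=cv2.imread('pics/s3.png')[205:345,280:420]
cv2.imwrite('pics/w3b.png',np.hstack([cv2.resize(a,(400,400)),cv2.resize(b,(400,400))]))
E
```

```text
t 8.22 pos [ 0.5679 -0.2182  0.3032] alongX -0.0125 Ftool [-0.05 -0.26  2.74] zdir [ 0.001 -0.    -1.   ] T [-0.012  0.007  0.004] grip 58.8
```

View pics/w3b.png

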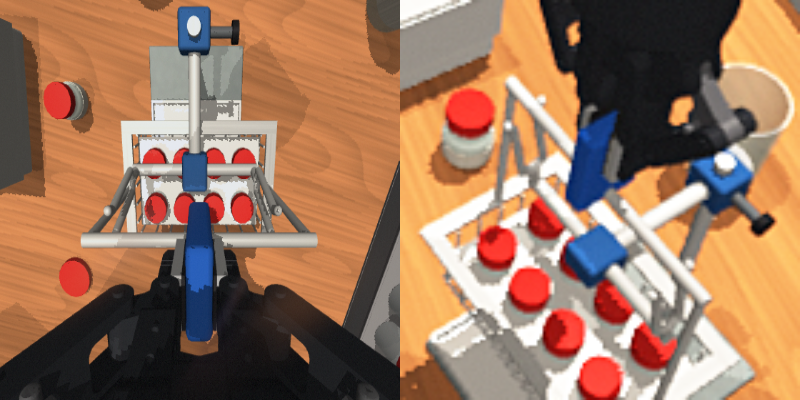

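The bar sits above all the prong tips (left panel, row 240), and the basket is level and clear. Now draw it off to the front.

play_rows([
  [0, [-0.15, 0, 0], [0, 0, 0]],
  [0, [-0.2, 0, 0], [0, 0, 0]],
  [0, [-0.2, 0, 0], [0, 0, 0]],
  [0, [-0.2, 0, 0], [0, 0, 0]],
])

```text
t: 8.82
tool_pos: [0.5305, -0.2274, 0.3027]
tool_rot: [3.118, 0.383, 0.0]
contact_force: [0.2, -0.4, -3.6]
opening: 0.0129
grip_force: 58.7
```

```bash
python3 -c "
from h import *
fb()"
```

```text
t 8.82 pos [ 0.5305 -0.2274  0.3027] alongX -0.051 Ftool [0.14 0.44 3.63] zdir [ 0. -0. -1.] T [-0.028 -0.039 -0.008] grip 58.7
```

play_rows([
  [0, [-0.25, 0, 0], [0, 0, 0]],
  [0, [-0.3, 0, 0], [0, 0, 0]],
  [0, [-0.3, 0, 0], [0, 0, 0]],
  [0, [-0.3, 0, 0], [0, 0, 0]],
  [0, [-0.25, 0, 0], [0, 0, 0]],
  [0, [0, 0, 0], [0, 0, 0]],
  [0, [0, 0, 0], [0, 0, 0]],
])

```text
t: 9.7
tool_pos: [0.4636, -0.2441, 0.3027]
tool_rot: [3.118, 0.383, 0.001]
contact_force: [0.6, -0.1, -3.9]
opening: 0.0134
grip_force: 58.7
```

```bash
python3 -c "
from h import *
fb()
plan([.545,.190,.34],8.7)"
```

```text
t 9.7 pos [ 0.4636 -0.2441  0.3027] alongX -0.12 Ftool [0.6  0.26 3.92] zdir [ 0.001  0.    -1.   ] T [ 0.029  0.037 -0.018] grip 58.7
t 9.7 pos [ 0.4636 -0.2441  0.3027] yaw 14.0 tilt [0.0005 0.    ] F [ 0.64 -0.11 -3.91] op 0.0134 grip 58.7
shares [ 3.68 -8.03 -0.74] turn z 0.66
```

play_rows([
  [0, [0, -0.15, -0.4], [0, 0, 0]],
  [0, [0, -0.3, -0.4], [0, 0, 0]],
  [0, [0, -0.45, -0.14], [0, 0, 0]],
  [0, [0, -0.6, 0], [0, 0, 0.06]],
  [0, [0.1, -0.6, 0], [0, 0, 0.1]],
  [0, [0.2, -0.6, 0], [0, 0, 0.1]],
  [0, [0.3, -0.6, 0], [0, 0, 0.1]],
  [0, [0.4, -0.6, 0], [0, 0, 0.1]],
])

```text
t: 10.7
tool_pos: [0.468, -0.0415, 0.3506]
tool_rot: [3.129, 0.283, 0.002]
contact_force: [0.0, -0.1, -3.7]
opening: 0.013
grip_force: 58.9
```

play_rows([
  [0, [0.4, -0.6, 0], [0, 0, 0.1]],
  [0, [0.4, -0.6, 0], [0, 0, 0.1]],
  [0, [0.4, -0.6, 0], [0, 0, 0]],
  [0, [0.4, -0.6, 0], [0, 0, 0]],
  [0, [0.3, -0.5, 0], [0, 0, 0]],
  [0, [0.2, -0.3, 0], [0, 0, 0]],
  [0, [0.1, -0.15, 0], [0, 0, 0]],
  [0, [0, 0, 0], [0, 0, 0]],
])

```text
t: 11.7
tool_pos: [0.5503, 0.1392, 0.3497]
tool_rot: [3.132, 0.24, -0.0]
contact_force: [0.4, 0.0, -3.9]
opening: 0.0134
grip_force: 58.9
```

```bash
python3 -c "
from h import *
plan([.545,.190,.35],8.7)"
```

```text
t 11.7 pos [0.5503 0.1392 0.3497] yaw 8.75 tilt [-0.0003 -0.0004] F [ 0.42  0.02 -3.91] op 0.0134 grip 58.9
shares [ 0.05 -1.02 -0.01] turn z 0.01
```

play_rows([
  [0, [0.02, -0.2, 0], [0, 0, 0]],
  [0, [0.02, -0.4, 0.1], [0, 0, 0]],
  [0, [0.02, -0.3, 0.2], [0, 0, 0]],
  [0, [0, -0.12, 0.2], [0, 0, 0]],
  [0, [0, 0, 0.1], [0, 0, 0]],
  [0, [0, 0, 0], [0, 0, 0]],
  [0, [0, 0, 0], [0, 0, 0]],
])

```text
t: 12.58
tool_pos: [0.546, 0.1896, 0.32]
tool_rot: [3.133, 0.238, 0.001]
contact_force: [-0.4, -0.2, -3.6]
opening: 0.0135
grip_force: 58.9
```

```bash
python3 - <<'E'
from h import *
plan([.545,.190,.32],8.7);snap('wrist','w4'); snap('top','t4')
a=cv2.imread('pics/w4.png');cv2.imwrite('pics/w4b.png',cv2.resize(a,(800,600),interpolation=cv2.INTER_CUBIC))
E
```

```text
t 12.57 pos [0.546  0.1896 0.32  ] yaw 8.69 tilt [0.0007 0.    ] F [-0.44 -0.19 -3.65] op 0.0135 grip 58.9
shares [-0.02 -0.01  0.  ] turn z -0.0
```

View pics/w4b.png

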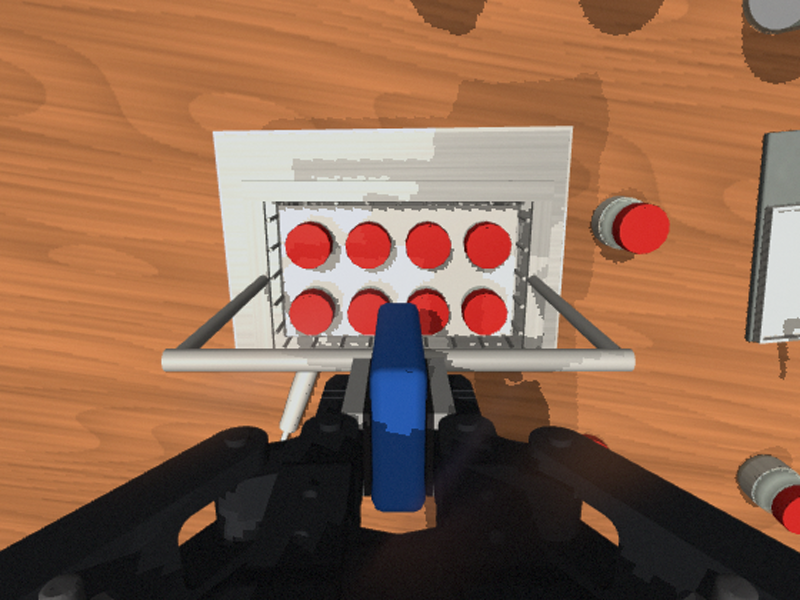

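The wrist view shows the basket over the bath. Deck back corners are at (213,131) and (573,126), bar ends at (162,360) and (635,360), and the eight caps are centred near x=398.

```bash
python3 - <<'E'
from h import *
q=lambda p:(np.array(p)+.5)*.7-.5
f=lambda p,z:atz('w4',q(p),z)
def ax(a):
    y=np.radians(a);return np.array([np.cos(y),np.sin(y),0]),np.array([-np.sin(y),np.cos(y),0])
a,b=f((213,131),.1),f((573,126),.1);d=b-a;yaw=90+np.degrees(np.arctan2(d[1],d[0]));X,Y=ax(yaw)
print('bath len',np.linalg.norm(d),'yaw',yaw,'ctr',(a+b)/2-.085*X)
for zb in(.297,.299):
    a,b=f((162,360),zb),f((635,360),zb);d=b-a;yb=90+np.degrees(np.arctan2(d[1],d[0]))
    print('bar',zb,np.linalg.norm(d),'yaw',yb,(a+b)/2)
m=cv2.inRange(cv2.cvtColor(cv2.imread('pics/w4.png'),cv2.COLOR_BGR2HSV),(0,150,90),(8,255,255))
m2=cv2.inRange(cv2.cvtColor(cv2.imread('pics/w4.png'),cv2.COLOR_BGR2HSV),(172,150,90),(180,255,255))
n,_,s,c=cv2.connectedComponentsWithStats(m|m2)
P=[(c[i],s[i,4]) for i in range(1,n) if s[i,4]>300];
z=.297-.175+.057
for u,ar in P:
    w=atz('w4',u,z);print(u.round(1),ar,w.round(4),((w-[.545,.19,0])@X).round(4),((w-[.545,.19,0])@Y).round(4))
E
```

```text
bath len 0.2430022797106287 yaw 9.535048470486146 ctr [0.54626245 0.19137544 0.1       ]
bar 0.297 0.16462118939402498 yaw 8.769814429757389 [0.54477374 0.18861723 0.297     ]
bar 0.299 0.1626332329261689 yaw 8.76981442975736 [0.54558347 0.18874537 0.299     ]
[449.7 159.1] 1065 [0.5957 0.0592 0.179 ] 0.0283 -0.1373
[215.2 171.5] 779 [0.5574 0.242  0.179 ] 0.0208 0.0492
[257.3 171.5] 789 [0.5625 0.2086 0.179 ] 0.0204 0.0155
[299.2 171.4] 798 [0.5677 0.1755 0.179 ] 0.02 -0.0181
[341.  171.3] 804 [0.5729 0.1425 0.179 ] 0.0196 -0.0515
[217.5 218.3] 733 [0.5188 0.2359 0.179 ] -0.0183 0.0496
[255.4 217.3] 589 [0.5244 0.2049 0.179 ] -0.0178 0.0181
[300.9 217.1] 589 [0.5303 0.1677 0.179 ] -0.0182 -0.0196
[338.7 218. ] 763 [0.5343 0.1366 0.179 ] -0.0194 -0.0509
[553.3 355.7] 394 [ 0.4337 -0.0866  0.179 ] -0.1556 -0.2544
```

play_rows([
  [0, [0, -0.04, 0.1], [0, 0, -0.05]],
  [0, [0, 0, 0.15], [0, 0, 0]],
  [0, [0, 0, 0.1], [0, 0, 0]],
  [0, [0, 0, 0.1], [0, 0, 0]],
  [0, [0, 0, 0.1], [0, 0, 0]],
  [0, [0, 0, 0.05], [0, 0, 0]],
  [0, [0, 0, 0], [0, 0, 0]],
])

```text
t: 13.55
tool_pos: [0.5454, 0.1919, 0.2894]
tool_rot: [3.132, 0.25, -0.001]
contact_force: [-0.1, -0.3, -3.7]
opening: 0.013
grip_force: 58.9
```

```bash
python3 -c "
from h import *
fb()"
```

```text
t 13.55 pos [0.5454 0.1919 0.2894] alongX 0.0648 Ftool [-0.16  0.28  3.73] zdir [-0. -0. -1.] T [-0.051  0.025 -0.046] grip 58.9
```

play_rows([
  [0, [0, 0, 0.1], [0, 0, 0]],
  [0, [0, 0, 0.1], [0, 0, 0]],
  [0, [0, 0, 0.1], [0, 0, 0]],
  [0, [0, 0, 0.1], [0, 0, 0]],
  [0, [0, 0, 0.1], [0, 0, 0]],
  [0, [0, 0, 0.1], [0, 0, 0]],
  [0, [0, 0, 0.1], [0, 0, 0]],
  [0, [0, 0, 0], [0, 0, 0]],
])

```text
t: 14.55
tool_pos: [0.5452, 0.1919, 0.2539]
tool_rot: [3.132, 0.25, -0.002]
contact_force: [0.1, -0.4, -3.8]
opening: 0.013
grip_force: 58.9
```

```bash
python3 -c "
from h import *
fb()"
```

```text
t 14.55 pos [0.5452 0.1919 0.2539] alongX 0.0646 Ftool [0.01 0.42 3.77] zdir [-0.001 -0.    -1.   ] T [-0.002 -0.044  0.051] grip 58.9
```

Inside the mouth with no contact. About 7 mm to go.

play_rows([
  [0, [0, 0, 0.05], [0, 0, 0]],
  [0, [0, 0, 0.04], [0, 0, 0]],
  [0, [0, 0, 0.03], [0, 0, 0]],
  [0, [0, 0, 0], [0, 0, 0]],
])

```text
t: 15.05
tool_pos: [0.5456, 0.192, 0.2492]
tool_rot: [-3.131, -0.25, -0.001]
contact_force: [0.9, 0.1, -1.7]
opening: 0.0133
grip_force: 59.5
```

```bash
python3 -c "
from h import *
fb()"
```

```text
t 15.05 pos [0.5456 0.192  0.2492] alongX 0.0651 Ftool [0.93 0.09 1.68] zdir [ 0.001  0.    -1.   ] T [ 0.021 -0.069  0.019] grip 59.5
```

play_rows([
  [0, [0, 0, 0.03], [0, 0, 0]],
  [0, [0, 0, 0], [0, 0, 0]],
  [0, [0, 0, 0], [0, 0, 0]],
])

```text
t: 15.42
tool_pos: [0.5458, 0.1922, 0.2488]
tool_rot: [-3.131, -0.25, -0.003]
contact_force: [-3.0, 0.4, 6.0]
opening: 0.0131
grip_force: 60.2
```

```bash
python3 -c "
from h import *
fb()"
```

```text
t 15.43 pos [0.5458 0.1922 0.2488] alongX 0.0653 Ftool [-2.87 -0.91 -5.99] zdir [ 0.002  0.001 -1.   ] T [ 0.042 -0.595  0.024] grip 60.2
```

play_rows([
  [0, [0, 0, -0.03], [0, 0, 0]],
  [0, [0, 0, 0], [0, 0, 0]],
])

```text
t: 15.68
tool_pos: [0.5457, 0.192, 0.2488]
tool_rot: [-3.131, -0.25, -0.001]
contact_force: [-0.8, 0.5, 1.7]
opening: 0.0135
grip_force: 59.6
```

```bash
python3 - <<'E'
from h import *
fb();snap('wrist','w5'); snap('side','s5')
a=cv2.imread('pics/w5.png')[60:300,100:440];b=cv2.imread('pics/s5.png')[130:250,200:330]
cv2.imwrite('pics/w5b.png',np.hstack([cv2.resize(a,(425,300),interpolation=cv2.INTER_CUBIC),cv2.resize(b,(325,300),interpolation=cv2.INTER_CUBIC)]))
E
```

```text
t 15.68 pos [0.5457 0.192  0.2488] alongX 0.0652 Ftool [-0.74 -0.59 -1.74] zdir [ 0.001  0.    -1.   ] T [ 0.101 -0.167 -0.056] grip 59.6
```

View pics/w5b.png

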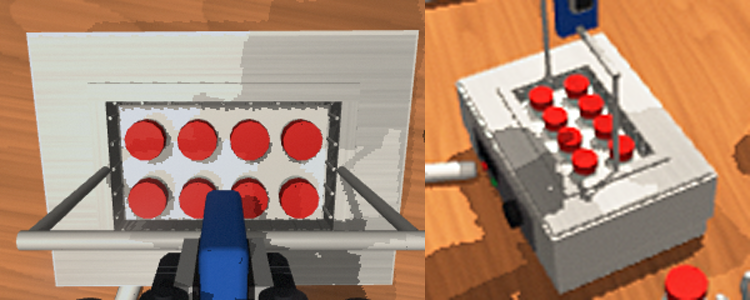

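The rim lies on the deck inside the bath's outline, centred and square (left panel), and TCP z matches the seated value. Releasing.

play_rows([
  [0.2, [0, 0, 0], [0, 0, 0]],
  [0.5, [0, 0, 0], [0, 0, 0]],
  [0.5, [0, 0, 0], [0, 0, 0]],
  [0.5, [0, 0, 0], [0, 0, 0]],
  [0.5, [0, 0, 0], [0, 0, 0]],
])

```text
t: 16.4
tool_pos: [0.5455, 0.1919, 0.2486]
tool_rot: [3.132, 0.25, -0.0]
contact_force: [0.7, 1.0, 0.2]
opening: 0.0425
grip_force: 0.0
```

play_rows([
  [0.5, [0, 0, -0.2], [0, 0, 0]],
  [0.5, [0, 0, -0.5], [0, 0, 0]],
  [0.5, [0, 0, -0.8], [0, 0, 0]],
  [0.5, [0, 0, -0.8], [0, 0, 0]],
  [0.5, [0, 0, -0.4], [0, 0, 0]],
  [0.5, [0, 0, 0], [0, 0, 0]],
  [0.5, [0, 0, 0], [0, 0, 0]],
])

```text
t: 17.27
tool_pos: [0.545, 0.1918, 0.3815]
tool_rot: [3.131, 0.25, -0.005]
contact_force: [0.2, -0.5, -0.2]
opening: 0.0426
grip_force: 0.0
```

```bash
python3 - <<'E'
from h import *
fb();snap('wrist','w6'); snap('side','s6')
a=cv2.imread('pics/w6.png');b=cv2.imread('pics/s6.png')[110:250,190:330]
cv2.imwrite('pics/w6b.png',np.hstack([cv2.resize(a,(440,330),interpolation=cv2.INTER_CUBIC),cv2.resize(b,(330,330),interpolation=cv2.INTER_CUBIC)]))
E
```

```text
t 17.27 pos [0.545  0.1918 0.3815] alongX 0.0644 Ftool [0.08 0.48 0.23] zdir [-0.003 -0.001 -1.   ] T [-0.007 -0.045 -0.045] grip 0.0
```

View pics/w6b.png

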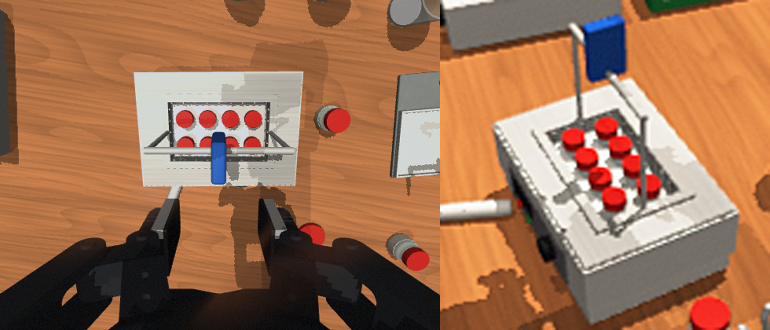

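The basket sits upright and centred in the bath with its rim flat on the deck. The gripper is clear, and the other things visible are where they were. Handing in.

```bash
python3 -c "
from h import *
print(ctrl.finish_job())"
```

```text
the job is handed in; nothing more can be done
None
```

The basket is off the hooks and released in the ultrasonic bath, upright, with its rim flat on the deck as far as the last pictures show; I handed the job in at about 17 s, and no verdict came back.

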